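Line up the dicer's grid plate with the drift pin and fit its bolt

ROBOT

A 6-joint arm with a two-finger parallel gripper is mounted at the origin on the work surface. World frame = base frame: x ahead of the robot, y to its left, z up, the work surface at z = 0. Lengths are in mm, angles in rad, forces in N, time in s.
With the tool pointing down it reaches from about 300 to 750 mm from the base axis. Payload 8.5 kg.
Tool frame: the origin (TCP) lies between the finger pads; the fingertips stand 19 mm ahead of it and the grasp point (between the pads) is the TCP; z points along the fingers, y is the line along which they close (so a half turn about z gives the same grasp; the last joint's range is limited). The gripper opens to 88 mm and grips with 3 to 60 N. Pads are 18 mm wide; open, the fingers measure 123 mm over their backs; the gripper's body (75 mm by 187 mm) begins 45 mm behind the grasp point.
Start: joints at [1.026, 0.381, 1.297, -0, 1.464, -0.215], TCP at [178.111, 520.343, 257.748] pointing down, gripper open.
Joint ranges: [-3.11, 3.11], [-0.89, 2.33], [0.22, 2.48], [-1.42, 4.56], [0.17, 2.85], [-2.88, 2.88]. Speed limits (rad/s): [2.39, 2.39, 3.14, 3.14, 3.14, 3.14].

INTERFACE

Orientations are given as a unit quaternion [w, x, y, z].
In Python, from cell import robot, capture, finder gives the robot as it stands. The module is installed in compiled form; this text tells all that it offers.
- The arm moves only by the shell command python3 -m crank 'ROWS' [FORCE]. ROWS is a JSON object of lists of equal length, an entry for each row: "xyz": the shift along the tool's x, y, z as a fraction of full scale, a list of three; "angular": the turn, a rotation vector about the tool's x, y, z as a fraction of full scale, a list of three; "grip": the gripper's target within -1 to 1 (fully open at 1, half-way at 0, shut at -1). A call has 1 to 5 rows; each row shifts and turns the commanded pose from where the row before left it, along the tool's axes as they then stand; what a row does not reach is not made up. Full scale, the value 1, is 0.5 m for a shift and 180 degrees for a turn. A row lasts 1/8 s, in which the tool goes at most 62.5 mm and 10.7 degrees, less where a joint would pass 70% of its speed; a pose out of reach is approached as far as the arm can. A call with a number of a shift or a turn outside -1 to 1 is refused whole. A call with a gripper value outside its range is refused whole. The fingers move at their own pace and stop on an object; FORCE is the grip in N (left out, the last holds). Time passes only in rows, so rows that do not move let the fingers close. It gives the time, the measured TCP pose, the force, the opening and the grip force at its end, in the units of the state.
- robot.get_obs(): the state, without advancing time (a new reading comes with each control period).
- capture(name): name is "side" or "top"; returns a dict with "img" (420x560x3 uint8, red, green, blue), "depth" (420x560 float32, mm along the optical axis (not along the pixel's ray), 0 where there is no reading), "camera_matrix" (3x3 intrinsics, pixels), "k1" (the pictures are not rectified: a ray, as slopes to the right and down, at radius r is drawn at 1 + k1 r^2 times it, then the intrinsics apply), "cam_to_world" (4x4, takes a point from camera to world coordinates). Camera axes: x right, y up, looking along -z (the intrinsics and any distortion apply to the point x, -y, -z); pixel columns grow to the right and rows downward; lengths in mm; the calibration is good to about 2 mm. A picture is of the moment at which its call begins.
- robot.hand_in(): hands the job in; it is judged then, once.
Trained networks look in a picture, given as the dict that the camera call returned (one of the last four; its "shot" number tells which), for a name from the list of things; names that differ only in an ending like _2 or _b are one class to them, and where a whole thing is asked for, a point or a joint stands for the part that bears it (a point fixed in the world has none). Each returns a list of dicts, best first, with "p" (0 to 1); they miss things now and then, are a little off and sometimes report something else, mostly with a low value. They report only what shows in the picture. A call takes as long as a camera call. They do not tell look-alikes from the thing itself.
- finder.outline_of(thing, picture): "mask" (420x560 bool, what is visible of it) and "at" ([column, row] as shares, 0 to 1, of the picture: columns of its width, rows of its height, amid what is visible of it).
- finder.spot_point(thing, picture): "at" ([column, row] as shares, 0 to 1, of the picture: columns of its width, rows of its height: a listed point, or the origin of a listed thing).
The state is a dict: "t": time; "q": joint angles; "qvel": joint speeds; "joint_torque": joint torques, N m; "ee_pos": TCP position; "orientation": TCP orientation; "wrist_force": force on the tool from outside, world axes, zero at the start; "moment": the same for the moment, N m; "grip_width": finger opening in mm; "grip_force": force on a finger pad.
Only numpy, scipy, OpenCV 4.12 (cv2) and the standard library are available. Lean on these libraries where they do the work, as an engineer would, in place of code of your own. Each camera call takes 0.05 s, during which the arm holds its last target. There are 200 camera calls.

TASK

The grid plate of the vegetable dicer lies out of line with the frame beneath it: take the orange drift pin from the caddy and press it, upright and with feeling, down through the plate's larger hole (at the orange-striped end) until its collar sits flush on the plate, so that its taper draws the holes into line; leave it in, then push the black-headed bolt fully home in the smaller hole. Work by feel: until the drift's collar sits, it must not bear on the dicer, down or sideways, with more than 30 N, and neither drift nor bolt ever with more than 60 N. Leave the other kitchenware where it is, and let go of everything.

Things in the scene. Friction and masses are not known exactly. Their poses are not given: they have to be found in the camera images.
- dicer: White dicer bed fixed to the table, 134 (x) by 180 (y) by 66 mm high; origin: centre of its underside, z up, y along its length. Between its two 12 mm side walls (along y, 6 mm higher than the plate) lies the aluminium grid plate, 92 x 166 x 6 mm, top 60 mm above the table. The plate slides flat in x and y without turning, stiffly (about 2.5 N either way).
- nominal_a (a point): Point fixed to the dicer, at the plate's top height (60 mm): the frame's 22 mm hole lies below it, nominally. The frame, a 10 mm steel plate 1 mm beneath the grid plate (empty below), is hidden and unyielding; it has the same two holes (22 and 12 mm, 124 mm apart along y), but sits off nominal, by up to 6 mm along the dicer's x and up to 6 mm along y.
- hole_a (a point): Centre of the grid plate's 22 mm hole for the drift, at the plate's top face, at the end with an orange stripe (the -y end). Axes as the dicer's. It moves with the plate and starts 7.5 to 8 mm from nominal_a towards the dicer's +y.
- hole_b (a point): Centre of the grid plate's 12 mm hole for the bolt, at the plate's top face, at the end with a black stripe, 124 mm to the +y side of hole_a. Axes as the dicer's. It moves with the plate.
- drift_mid (a point): Drift pin, 96 mm, 180 g, standing in the caddy; z up along it. From the tip: steel taper 4 to 21 mm diameter over 32 mm, 21 mm diameter for 14 mm, collar 33 mm diameter, 4 mm thick, orange round handle 24 mm diameter, 46 mm long. The point is on the axis in the handle, 73 mm above the tip, 27 mm above the collar's underside, so 27 mm above hole_a when home.
- bolt_mid (a point): Push-in bolt, 72 mm, 100 g, standing in the caddy; z up along it. From the foot: nose 6 to 10 mm diameter over 4 mm, 10 mm diameter for 18 mm, collar 33 mm diameter, 4 mm thick, black round head 22 mm diameter, 46 mm long. The point is on the axis in the head, 49 mm above the foot, 27 mm above the collar's underside, so 27 mm above hole_b when home.
- caddy: White block fixed to the table, 70 (x) by 160 (y) by 56 mm high; origin: centre of its underside. Two 26 mm through holes at y = -45 and +45 mm hold the drift and the bolt, either in either hole, upright on their collars.
Things that resemble listed ones, but are neither listed nor needed, are in the scene too. Leave any turquoise look-alike of the part that bears drift_mid alone.

How it is judged:
By the outcome, as a careful person would: the job done as asked, in the order asked, and still so for the second after the job is handed in, with the robot touching nothing.
It also fails if it takes over 67 s, if anything falls off the work surface, if the arm or the gripper's body presses on something with over 40 N, if the wrist force passes 120 N, or if a joint passes its speed limit or range.

## Working session

There is one attempt and no reset: what is moved stays moved. The work goes in short steps, Python scripts to look and compute and a shell command to move; the robot and the scene stay as the last step left them, time stands still between calls to the robot, and variables do not carry over. Pictures are saved under pics/ and viewed, at most 10 in all, crops included, and the job is handed in when it is done.

```bash
mkdir -p pics; cat > h.py <<'E'
import numpy as np, cv2
from cell import robot, capture, finder
def ray(P,u,v):
    K=P["camera_matrix"];x=(u-K[0,2])/K[0,0];y=(v-K[1,2])/K[1,1];k=P["k1"]
    rd=np.hypot(x,y);r=rd
    for _ in range(20): r=rd/(1+k*r*r)
    s=1 if rd==0 else r/rd
    T=P["cam_to_world"];return T[:3,3],T[:3,:3]@np.array([x*s,-y*s,-1.])
def at_z(P,u,v,z):
    o,d=ray(P,u,v);return o+d*(z-o[2])/d[2]
def at_d(P,u,v):
    o,d=ray(P,u,v);u,v=int(round(u)),int(round(v))
    D=P["depth"][max(v-1,0):v+2,max(u-1,0):u+2];D=D[D>0]
    return o+d*np.median(D) if D.size else None
def pix(a): return a[0]*560,a[1]*420
E
cat > a.py <<'E'
from h import *
np.set_printoptions(precision=1,suppress=True)
Z=dict(dicer=0,hole_a=60,hole_b=60,nominal_a=60,drift_mid=56+27,bolt_mid=56+27,caddy=0)
for c in("top","side"):
    P=capture(c);cv2.imwrite(f"pics/{c}0.png",P["img"][:,:,::-1]);print(c,P["cam_to_world"][:3,3])
    for n,z in Z.items():
        for r in finder.spot_point(n,P)[:3]:
            u,v=pix(r["at"]);print(n,round(r["p"],2),round(u),round(v),at_z(P,u,v,z),at_d(P,u,v))
o=robot.get_obs();print(o)
E
python3 a.py
```

```text
top [ 375.2  -46.1 1142.8]
dicer 0.95 168 177 [562.7 198.7   0. ] [553.  186.   59.1]
hole_a 0.89 132 171 [566.  262.1  60. ] [567.4 264.4  52. ]
hole_a 0.56 185 179 [548.5 148.   60. ] [549.5 149.1  53.9]
hole_b 0.89 132 171 [566.  262.1  60. ] [567.4 264.4  52. ]
hole_b 0.56 185 179 [548.5 148.   60. ] [549.5 149.1  53.9]
nominal_a 0.94 188 180 [546.7 142.   60. ] [547.8 143.1  53.3]
drift_mid 0.75 412 237 [ 419.4 -330.7   83. ] [ 418.9 -327.5   94.9]
drift_mid 0.54 384 202 [ 495.1 -274.6   83. ] [ 492.9 -270.4  102.3]
drift_mid 0.5 377 243 [ 408.1 -256.8   83. ] [ 407.8 -254.7   93.8]
bolt_mid 0.46 342 197 [ 504.6 -185.4   83. ] [ 501.9 -182.4  105.2]
caddy 0.64 355 201 [ 506.3 -227.     0. ] [ 500.1 -218.3   54.7]
side [ 105.9 -749.7  528.2]
dicer 0.6 255 190 [549.5 198.1   0. ] [510.1 114.   46.9]
hole_a 0.82 263 176 [544.  143.2  60. ] [548.4 152.   55.4]
hole_a 0.71 245 161 [547.3 246.9  60. ] [544.8 241.2  62.7]
hole_b 0.82 263 176 [544.  143.2  60. ] [548.4 152.   55.4]
hole_b 0.71 245 161 [547.3 246.9  60. ] [544.8 241.2  62.7]
nominal_a 0.67 264 174 [551.5 150.7  60. ] [552.2 152.   59.3]
drift_mid 0.83 362 263 [ 511.6 -269.2   83. ] [ 497.7 -285.7   98.3]
drift_mid 0.69 290 285 [ 384.3 -259.7   83. ] [ 422.  -193.4   22.7]
drift_mid 0.57 281 356 [ 302.9 -378.6   83. ] [ 329.9 -327.7   22. ]
bolt_mid 0.95 328 240 [ 501.1 -187.    83. ] [ 497.  -192.8   87.6]
caddy 0.66 339 294 [ 496.3 -233.2    0. ] [ 465.4 -274.    41.8]
{'t': 0.8, 'q': array([ 1. ,  0.4,  1.3, -0. ,  1.5, -0.2]), 'qvel': array([ 0.,  0., -0.,  0., -0., -0.]), 'joint_torque': array([  0. , -43.8, -22.5,   0.1,   0. ,  -0. ]), 'ee_pos': array([178.1, 520.3, 257.8]), 'orientation': array([0. , 0.2, 1. , 0. ]), 'wrist_force': array([-0.4, -0.6, -0.1]), 'moment': array([ 0. ,  0.1, -0. ]), 'grip_force': 0.0, 'grip_width': 88.30390319515547}
```

```bash
python3 -c "
import cv2,numpy as np
t=cv2.imread('pics/top0.png');s=cv2.imread('pics/side0.png')
a=cv2.resize(t[120:280,90:450],(720,320),interpolation=3);cv2.imwrite('pics/tc.png',a)
cv2.imwrite('pics/sc.png',cv2.resize(s[120:400,180:440],(650,600),interpolation=3) if 0 else cv2.resize(s[130:380,190:430],(576,600),interpolation=3))"
```

```text
(no output)
```

View pics/tc.png

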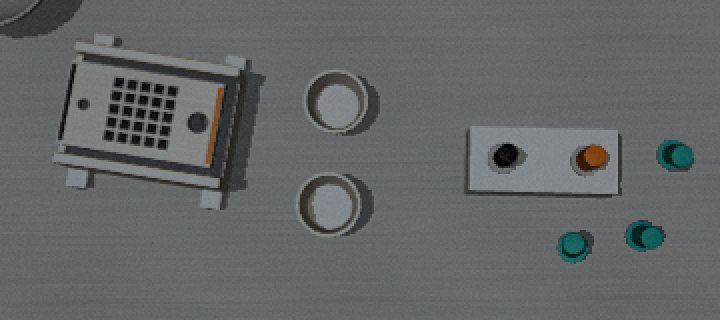

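View pics/sc.png

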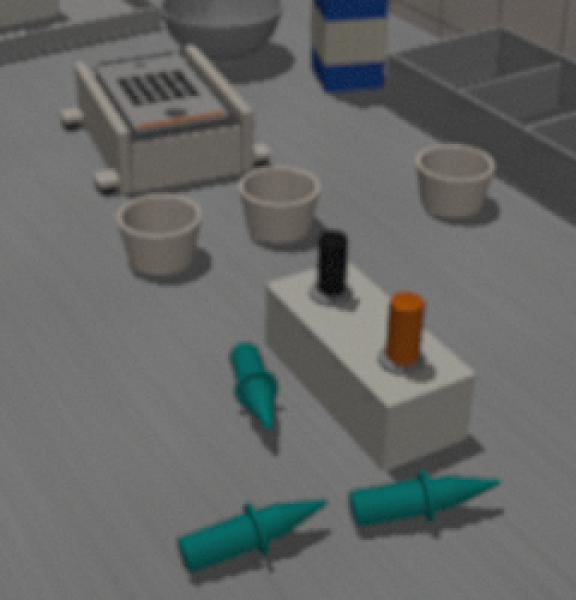

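The top view shows the dicer at left: hole_a near px (189,181) beside the orange stripe, and hole_b near (131,172). The caddy is at right with the black bolt near (343,197) and the orange drift near (387,198). The teal look-alikes lie loose on the table, and the finder's drift hits at (412,237) and (377,243) are those. Next I measure more precisely.

```bash
cat > b.py <<'E'
from h import *
np.set_printoptions(precision=1,suppress=True)
def cen(m):
    n,l,s,c=cv2.connectedComponentsWithStats(m.astype(np.uint8));return [(c[i],s[i]) for i in range(1,n) if s[i,4]>12]
def cloud(P,m):
    pts=[]
    for v,u in zip(*np.nonzero(m&(P["depth"]>0))):
        o,d=ray(P,u,v);pts.append(o+d*P["depth"][v,u])
    return np.array(pts)
for c in("top","side"):
    P=capture(c);I=P["img"].astype(int);h=cv2.cvtColor(P["img"],cv2.COLOR_RGB2HSV).astype(int)
    org=(h[...,0]<18)&(h[...,1]>150)&(h[...,2]>90)
    for ce,s in cen(org): print(c,"orange",ce,s, at_z(P,*ce,60), at_z(P,*ce,106))
    blk=h[...,2]<(50 if c=="top" else 40)
    for ce,s in cen(blk):
        if s[4]<400: print(c,"dark",ce,s,at_z(P,*ce,60),at_z(P,*ce,106))
    for n in("drift_mid","bolt_mid","dicer","caddy"):
        for r in finder.outline_of(n,P)[:4]:
            m=r["mask"];pc=cloud(P,m);
            if len(pc)<10: continue
            print(c,n,round(r["p"],2),pix(r["at"]),m.sum(),np.percentile(pc,[2,50,98],axis=0).ravel())
            if n=="caddy":
              q=pc[abs(pc[:,2]-56)<4][:,:2].astype(np.float32)
              if len(q)>20: print(" rect",cv2.minAreaRect(q))
            if n=="dicer" and c=="top":
              q=pc[pc[:,2]>40][:,:2].astype(np.float32);print(" rect",cv2.minAreaRect(q))
            if n in("drift_mid","bolt_mid"):
              # axis: project the mask's bottom/top rows
              ys,xs=np.nonzero(m);print("  ends",xs[ys<=ys.min()+1].mean(),ys.min(),xs[ys>=ys.max()-1].mean(),ys.max())
print(robot.get_obs()["t"])
E
python3 b.py
```

```text
top orange [409.9  43. ] [404  37  12  13  97] [ 850.6 -345.5   60. ] [ 830.4 -332.7  106. ]
top orange [196.7 181.6] [193 164   9  37  62] [543.4 123.5  60. ] [536.2 116.3 106. ]
top orange [387.2 197.4] [382 193  11  10  88] [ 506.5 -285.8   60. ] [ 500.9 -275.6  106. ]
top dark [352.2  41.1] [346  38  11   7  29] [ 855.8 -217.9   60. ] [ 835.4 -210.6  106. ]
top dark [407.1  52.2] [401  44  14  15  96] [ 829.4 -338.7   60. ] [ 810.1 -326.3  106. ]
top dark [349.3  65.6] [341  54  18  22 133] [ 799.9 -210.3   60. ] [ 781.9 -203.3  106. ]
top dark [392.8  73.5] [380  55  33  30 392] [ 781.4 -305.8   60. ] [ 764.2 -294.8  106. ]
top dark [108.9 119.9] [ 98 107  19  24  41] [679.2 313.7  60. ] [666.3 298.4 106. ]
top dark [ 16.7 117.1] [  0 116  32   3  83] [685.1 508.8  60. ] [672.  485.2 106. ]
top dark [485.9 177.5] [483 127   7 101 168] [ 548.4 -499.3   60. ] [ 541.  -480.1  106. ]
top dark [140.5 149. ] [132 147  18   5  38] [615.1 244.7  60. ] [604.9 232.4 106. ]
top dark [158.4 151.7] [151 150  15   5  29] [609.  206.4  60. ] [599.  195.7 106. ]
top dark [123.3 170. ] [119 152 
[... 5831 characters left out ...]
28.7   23.   396.6 -314.    30.9]
  ends 321.3888888888889 338 270.25 368
side drift_mid 0.7 (360.528, 267.792) 549 [ 485.9 -289.8   56.9  494.5 -282.2   81.9  510.4 -266.1  106.7]
  ends 358.90909090909093 251 357.8095238095238 286
side bolt_mid 0.58 (327.488, 240.70200000000003) 442 [ 488.9 -199.1   56.1  497.8 -191.4   80.7  516.9 -173.7  106.9]
  ends 328.0 225 327.6842105263158 257
side dicer 0.66 (254.8, 180.6) 3586 [469.2  98.8   3.1 536.1 138.7  54.2 618.  283.4  67.3]
side caddy 0.89 (341.096, 286.608) 3920 [ 464.7 -310.6    2.1  477.9 -262.4   48.   532.6 -153.6   57.5]
 rect ((501.02520751953125, -229.13113403320312), (164.33506774902344, 71.05116271972656), 88.87156677246094)
1.3
```

The drift is at about (502.5, -273.5), the bolt at about (503.5, -184.5) and hole_a at about (546, 142.5). The dicer's yaw is about -9.5°. These agree with the given sizes (caddy 159x70, dicer 182x134). Next I write a helper that gives the remaining shift in tool axes.

```bash
cat > go.py <<'E'
import sys,numpy as np
from scipy.spatial.transform import Rotation as Ro
from cell import robot
np.set_printoptions(precision=4,suppress=True)
o=robot.get_obs();w=o["orientation"];R=Ro.from_quat(np.r_[w[1:],w[0]]).as_matrix()
print("t",o["t"],"pos",o["ee_pos"],"F",o["wrist_force"],"M",o["moment"],"w",o["grip_width"],"g",o["grip_force"]);print(R)
if len(sys.argv)>3: print("tool frac",R.T@(np.array([float(a) for a in sys.argv[1:4]])-o["ee_pos"])/500)
E
python3 go.py 502.5 -273.5 160
```

```text
t 1.3 pos [178.1199 520.3452 257.7488] F [ 0.4194 -0.4955 -0.1083] M [ 0.0187 -0.0468  0.0111] w 88.6791265592866 g 0.0
[[-0.9461  0.3239  0.    ]
 [ 0.3239  0.9461 -0.    ]
 [-0.     -0.     -1.    ]]
tool frac [-1.128  -1.292   0.1955]
```

```bash

python3 -m crank '{"xyz":[[-0.02,-0.02,0],[-0.05,-0.06,0],[-0.063,-0.072,0],[-0.063,-0.072,0],[-0.063,-0.072,0]],"angular":[[0,0,0],[0,0,0],[0,0,0],[0,0,0],[0,0,0]],"grip":[1,1,1,1,1]}'
python3 -m crank '{"xyz":[[-0.063,-0.072,0],[-0.063,-0.072,0],[-0.063,-0.072,0],[-0.063,-0.072,0],[-0.063,-0.072,0]],"angular":[[0,0,0],[0,0,0],[0,0,0],[0,0,0],[0,0,0]],"grip":[1,1,1,1,1]}'
python3 -m crank '{"xyz":[[-0.063,-0.072,0],[-0.063,-0.072,0],[-0.063,-0.072,0],[-0.063,-0.072,0],[-0.063,-0.072,0]],"angular":[[0,0,0],[0,0,0],[0,0,0],[0,0,0],[0,0,0]],"grip":[1,1,1,1,1]}'
python3 go.py 502.5 -273.5 160
```

```text
t: 1.92
ee_pos: [253.0, 336.3, 257.8]
orientation: [0.0, 0.164, 0.986, 0.0]
wrist_force: [1.4, 0.1, 0.9]
grip_width: 88.0
grip_force: 0.0
t: 2.55
ee_pos: [343.3, 115.1, 257.9]
orientation: [0.0, 0.164, 0.986, 0.0]
wrist_force: [0.3, 0.3, -0.3]
grip_width: 87.8
grip_force: 0.0
t: 3.18
ee_pos: [433.8, -106.2, 257.9]
orientation: [0.0, 0.165, 0.986, -0.0]
wrist_force: [1.3, 0.4, 0.4]
grip_width: 88.3
grip_force: 0.0
t 3.175 pos [ 433.8401 -106.1881  257.8642] F [1.3067 0.3816 0.4437] M [0.0036 0.0541 0.0254] w 88.26276310639805 g 0.0
[[-0.9459  0.3246  0.0003]
 [ 0.3246  0.9459 -0.0002]
 [-0.0003 -0.0001 -1.    ]]
tool frac [-0.2384 -0.2719  0.1958]
```

```bash

python3 -m crank '{"xyz":[[-0.063,-0.072,0.02],[-0.063,-0.072,0.04],[-0.06,-0.068,0.05],[-0.04,-0.046,0.05],[0,0,0.03]],"angular":[[0,0,0],[0,0,0],[0,0,0],[0,0,0],[0,0,0]],"grip":[1,1,1,1,1]}'
python3 -m crank '{"xyz":[[0,0,0]],"angular":[[0,0,0]],"grip":[1]}' >/dev/null
python3 go.py 502.5 -273.5 87
```

```text
t: 3.8
ee_pos: [498.6, -264.4, 161.2]
orientation: [-0.001, 0.165, 0.986, 0.0]
wrist_force: [0.2, 0.7, 0.6]
grip_width: 88.1
grip_force: 0.0
t 3.925 pos [ 498.3042 -262.0593  162.1131] F [0.4286 0.6564 0.8877] M [-0.0088 -0.0185 -0.015 ] w 88.42434968803751 g 0.0
[[-0.9461  0.3239 -0.0019]
 [ 0.3239  0.9461  0.0017]
 [ 0.0023  0.001  -1.    ]]
tool frac [-0.0157 -0.0191  0.1502]
```

```bash

python3 -m crank '{"xyz":[[-0.008,-0.01,0.02],[-0.0077,-0.009,0.05],[0,0,0.05],[0,0,0.03],[0,0,0]],"angular":[[0,0,0],[0,0,0],[0,0,0],[0,0,0],[0,0,0]],"grip":[1,1,1,1,1]}'
python3 go.py 502.5 -273.5 87
python3 -m crank '{"xyz":[[0,0,0],[0,0,0],[0,0,0],[0,0,0],[0,0,0]],"angular":[[0,0,0],[0,0,0],[0,0,0],[0,0,0],[0,0,0]],"grip":[-1,-1,-1,-1,-1]}' 25
python3 -m crank '{"xyz":[[0,0,0],[0,0,0],[0,0,0]],"angular":[[0,0,0],[0,0,0],[0,0,0]],"grip":[-1,-1,-1]}' 25
python3 go.py
```

```text
t: 4.55
ee_pos: [503.5, -274.1, 87.4]
orientation: [-0.0, 0.164, 0.986, 0.0]
wrist_force: [0.6, -0.7, 0.3]
grip_width: 88.1
grip_force: 0.0
t 4.55 pos [ 503.5121 -274.0616   87.4389] F [ 0.6344 -0.684   0.2888] M [-0.0206  0.0148 -0.0203] w 88.11394315958452 g 0.0
[[-0.9462  0.3234 -0.0008]
 [ 0.3234  0.9462  0.0007]
 [ 0.0009  0.0004 -1.    ]]
tool frac [0.0023 0.0004 0.0009]
t: 5.18
ee_pos: [503.6, -274.4, 87.8]
orientation: [0.0, 0.164, 0.986, -0.0]
wrist_force: [-0.9, 0.5, 0.3]
grip_width: 40.3
grip_force: 0.0
t: 5.55
ee_pos: [503.6, -274.5, 87.7]
orientation: [-0.0, 0.164, 0.986, -0.0]
wrist_force: [-1.2, -0.8, 0.3]
grip_width: 23.8
grip_force: 25.0
t 5.55 pos [ 503.6101 -274.4887   87.7286] F [-1.1607 -0.8119  0.3326] M [-0.0824 -0.0099  0.0446] w 23.75944001425862 g 24.999797400087118
[[-0.9461  0.3238 -0.0001]
 [ 0.3238  0.9461 -0.0001]
 [ 0.     -0.0001 -1.    ]]
```

```bash

python3 -m crank '{"xyz":[[0,0,0],[0,0,-0.02],[0,0,-0.05],[0,0,-0.05],[0,0,-0.05]],"angular":[[0,0,0],[0,0,0],[0,0,0],[0,0,0],[0,0,0]],"grip":[-1,-1,-1,-1,-1]}' 50
python3 -m crank '{"xyz":[[0,0.01,-0.04],[0.01,0.04,-0.01],[0.02,0.08,0],[0.02,0.09,0],[0.02,0.09,0]],"angular":[[0,0,0],[0,0,0],[0,0,0],[0,0,0],[0,0,0]],"grip":[-1,-1,-1,-1,-1]}'
python3 -m crank '{"xyz":[[0.02,0.09,0],[0.02,0.09,0],[0.02,0.09,0],[0.02,0.09,0],[0.02,0.08,0]],"angular":[[0,0,0],[0,0,0],[0,0,0],[0,0,0],[0,0,0]],"grip":[-1,-1,-1,-1,-1]}'
python3 -m crank '{"xyz":[[0.01,0.04,0],[0,0,0],[0,0,0]],"angular":[[0,0,0],[0,0,0],[0,0,0]],"grip":[-1,-1,-1]}'
python3 go.py 545 136.6 150
cat > c.py <<'E'
from h import *
import sys
P=capture("side");Q=capture("top")
a=P["img"][90:200,190:330];b=Q["img"][130:230,100:260]
cv2.imwrite(sys.argv[1],np.vstack([cv2.resize(a,(640,int(110*640/140)//1),interpolation=3)[:300] if 0 else cv2.resize(a,(360,283),interpolation=3),cv2.resize(b,(360,225),interpolation=3)])[:,:,::-1])
h=cv2.cvtColor(P["img"],cv2.COLOR_RGB2HSV).astype(int)
m=(h[...,0]<18)&(h[...,1]>150)&(h[...,2]>70)
n,l,s,c=cv2.connectedComponentsWithStats(m.astype(np.uint8));print([(c[i].round(1),s[i]) for i in range(1,n) if s[i,4]>15 and c[i][0]<330])
E
python3 c.py pics/held.png
```

```text
t: 6.18
ee_pos: [503.5, -274.1, 174.0]
orientation: [-0.0, 0.164, 0.986, 0.0]
wrist_force: [-0.2, -0.0, -3.2]
grip_width: 22.6
grip_force: 50.0
t: 6.8
ee_pos: [520.1, -113.7, 197.2]
orientation: [-0.001, 0.164, 0.986, 0.0]
wrist_force: [1.6, -0.4, -1.6]
grip_width: 22.9
grip_force: 50.0
t: 7.42
ee_pos: [543.5, 110.6, 197.1]
orientation: [-0.001, 0.164, 0.987, -0.0]
wrist_force: [0.3, -0.2, -2.2]
grip_width: 23.0
grip_force: 50.0
t: 7.8
ee_pos: [545.9, 128.4, 197.4]
orientation: [-0.0, 0.164, 0.986, -0.0]
wrist_force: [0.1, -0.5, -2.6]
grip_width: 23.1
grip_force: 50.0
t 7.8 pos [545.8519 128.3645 197.4127] F [ 0.0733 -0.4946 -2.6212] M [-0.0433  0.0005 -0.0479] w 23.070427967803674 g 49.999470356851816
[[-0.9461  0.3237 -0.001 ]
 [ 0.3237  0.9461 -0.0002]
 [ 0.0008 -0.0005 -1.    ]]
tool frac [0.0069 0.0151 0.0948]
[(array([260.3, 124.8]), array([259, 114,   8,  20,  41], dtype=int32))]
```

View pics/held.png

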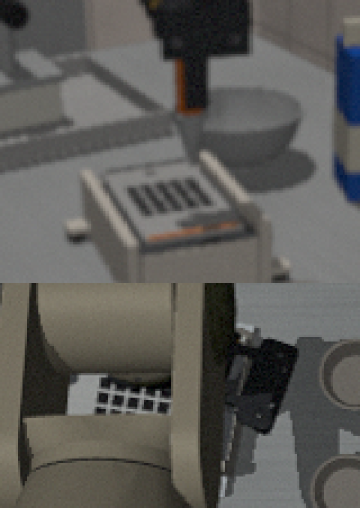

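The drift is held upright with its taper clear. I'll line it up about 6 mm to the -y side of the plate hole's centre and lower it.

```bash

python3 -m crank '{"xyz":[[0.003,0.008,0.02],[0.002,0.0072,0.05],[0,0,0.03],[0,0,0.01],[0,0,0]],"angular":[[0,0,0],[0,0,0],[0,0,0],[0,0,0],[0,0,0]],"grip":[-1,-1,-1,-1,-1]}'
python3 go.py 546 136.3 142
```

```text
t: 8.52
ee_pos: [546.6, 136.3, 142.8]
orientation: [-0.0, 0.164, 0.986, -0.0]
wrist_force: [-0.5, 0.5, -2.1]
grip_width: 22.7
grip_force: 50.0
t 8.525 pos [546.617  136.3108 142.7776] F [-0.4581  0.4855 -2.0809] M [0.0023 0.0194 0.003 ] w 22.713959441588067 g 49.99944118782878
[[-0.946   0.3241 -0.    ]
 [ 0.3241  0.946  -0.    ]
 [ 0.     -0.     -1.    ]]
tool frac [ 0.0012 -0.0004  0.0016]
```

```bash

python3 -m crank '{"xyz":[[0,0,0.003],[0,0,0.003],[0,0,0.003]],"angular":[[0,0,0],[0,0,0],[0,0,0]],"grip":[-1,-1,-1]}' | grep -E "pos|force"
python3 -m crank '{"xyz":[[0,0,0.003],[0,0,0.002],[0,0,0]],"angular":[[0,0,0],[0,0,0],[0,0,0]],"grip":[-1,-1,-1]}'| grep -E "pos|force"
```

```text
ee_pos: [546.5, 136.4, 138.4]
wrist_force: [-0.3, 0.6, -2.0]
grip_force: 50.0
ee_pos: [546.5, 136.5, 135.7]
wrist_force: [-0.5, -0.1, -2.3]
grip_force: 50.0
```

```bash

python3 -m crank '{"xyz":[[0,0,0.002],[0,0,0.002]],"angular":[[0,0,0],[0,0,0]],"grip":[-1,-1]}' | grep -E "pos|force"
python3 -m crank '{"xyz":[[0,0,0.002],[0,0,0]],"angular":[[0,0,0],[0,0,0]],"grip":[-1,-1]}'| grep -E "pos|force"
```

```text
ee_pos: [546.5, 136.5, 133.7]
wrist_force: [-0.2, 0.7, -2.4]
grip_force: 50.0
ee_pos: [546.4, 136.5, 132.7]
wrist_force: [-0.0, 0.5, -2.4]
grip_force: 50.0
```

```bash

python3 -m crank '{"xyz":[[0,0,0.002],[0,0,0.002]],"angular":[[0,0,0],[0,0,0]],"grip":[-1,-1]}' | grep -E "pos|force"
python3 -m crank '{"xyz":[[0,0,0.002],[0,0,0]],"angular":[[0,0,0],[0,0,0]],"grip":[-1,-1]}'| grep -E "pos|force"
```

```text
ee_pos: [546.5, 136.4, 130.7]
wrist_force: [-0.7, 0.2, -2.5]
grip_force: 50.0
ee_pos: [546.6, 136.4, 129.9]
wrist_force: [-0.5, 0.6, 0.6]
grip_force: 50.0
```

```bash

python3 -m crank '{"xyz":[[0,0,0.001],[0,0,0]],"angular":[[0,0,0],[0,0,0]],"grip":[-1,-1]}'| grep -E "pos|wrist"
```

```text
ee_pos: [546.6, 136.3, 129.2]
wrist_force: [0.4, -1.2, -1.2]
```

```bash

python3 -m crank '{"xyz":[[0,0,0.001],[0,0,0]],"angular":[[0,0,0],[0,0,0]],"grip":[-1,-1]}'| grep -E "pos|wrist"
python3 -m crank '{"xyz":[[0,0,0.001],[0,0,0]],"angular":[[0,0,0],[0,0,0]],"grip":[-1,-1]}'| grep -E "pos|wrist"
```

```text
ee_pos: [546.6, 136.3, 128.7]
wrist_force: [0.3, -0.9, -0.2]
ee_pos: [546.5, 136.4, 128.2]
wrist_force: [1.3, -1.8, -1.1]
```

```bash

python3 -m crank '{"xyz":[[0,0,0.002],[0,0,0]],"angular":[[0,0,0],[0,0,0]],"grip":[-1,-1]}'| grep -E "pos|wrist"
python3 -m crank '{"xyz":[[0,0,0.002],[0,0,0]],"angular":[[0,0,0],[0,0,0]],"grip":[-1,-1]}'| grep -E "pos|wrist"
```

```text
ee_pos: [546.5, 136.3, 127.2]
wrist_force: [1.1, -2.3, -0.1]
ee_pos: [546.6, 136.3, 126.2]
wrist_force: [1.1, -2.6, 0.7]
```

```bash

python3 -m crank '{"xyz":[[-0.0013,-0.0015,0],[0,0,0]],"angular":[[0,0,0],[0,0,0]],"grip":[-1,-1]}'| grep -E "pos|wrist"
python3 -m crank '{"xyz":[[0,0,0.002],[0,0,0]],"angular":[[0,0,0],[0,0,0]],"grip":[-1,-1]}'| grep -E "pos|wrist"
```

```text
ee_pos: [546.8, 135.7, 126.1]
wrist_force: [0.9, -0.7, -0.6]
ee_pos: [546.8, 135.6, 125.2]
wrist_force: [0.9, -1.8, -1.4]
```

```bash

python3 -m crank '{"xyz":[[-0.0013,-0.0017,0.002],[-0.0013,-0.0017,0.002],[0,0,0]],"angular":[[0,0,0],[0,0,0],[0,0,0]],"grip":[-1,-1,-1]}'| grep -E "pos|wrist"
python3 -m crank '{"xyz":[[0,0,0.002],[0,0,0]],"angular":[[0,0,0],[0,0,0]],"grip":[-1,-1]}'| grep -E "pos|wrist"
```

```text
ee_pos: [547.4, 133.8, 123.1]
wrist_force: [0.4, 2.3, 1.0]
ee_pos: [547.4, 133.6, 122.1]
wrist_force: [-1.1, 2.2, 0.0]
```

```bash

python3 -m crank '{"xyz":[[0,0,0.002],[0,0,0.002],[0,0,0]],"angular":[[0,0,0],[0,0,0],[0,0,0]],"grip":[-1,-1,-1]}'| grep -E "pos|wrist"
python3 -m crank '{"xyz":[[0,0,0.002],[0,0,0.002],[0,0,0]],"angular":[[0,0,0],[0,0,0],[0,0,0]],"grip":[-1,-1,-1]}'| grep -E "pos|wrist"
```

```text
ee_pos: [547.5, 133.4, 120.2]
wrist_force: [-0.6, 1.1, 1.4]
ee_pos: [547.6, 133.3, 118.2]
wrist_force: [-0.4, -0.7, 3.4]
```

```bash

python3 -m crank '{"xyz":[[-0.0006,-0.0019,0],[-0.0006,-0.0019,0],[0,0,0]],"angular":[[0,0,0],[0,0,0],[0,0,0]],"grip":[-1,-1,-1]}'| grep -E "pos|wrist"
python3 -m crank '{"xyz":[[0,0,0.002],[0,0,0.002],[0,0,0]],"angular":[[0,0,0],[0,0,0],[0,0,0]],"grip":[-1,-1,-1]}'| grep -E "pos|wrist"
```

```text
ee_pos: [547.3, 131.6, 118.0]
wrist_force: [-0.5, 2.6, 0.3]
ee_pos: [547.4, 131.5, 116.1]
wrist_force: [-0.3, 2.6, -0.2]
```

```bash

python3 -m crank '{"xyz":[[0,0,0.002],[0,0,0.002],[0,0,0]],"angular":[[0,0,0],[0,0,0],[0,0,0]],"grip":[-1,-1,-1]}'| grep -E "pos|wrist"
python3 -m crank '{"xyz":[[0,0,0.002],[0,0,0.002],[0,0,0]],"angular":[[0,0,0],[0,0,0],[0,0,0]],"grip":[-1,-1,-1]}'| grep -E "pos|wrist"
```

```text
ee_pos: [547.6, 131.4, 114.3]
wrist_force: [-0.3, 1.4, 1.5]
ee_pos: [547.6, 131.4, 112.3]
wrist_force: [-1.0, 0.9, 2.9]
```

```bash

python3 -m crank '{"xyz":[[-0.0006,-0.0019,0],[-0.0006,-0.0019,0],[0,0,0]],"angular":[[0,0,0],[0,0,0],[0,0,0]],"grip":[-1,-1,-1]}'| grep -E "pos|wrist"
python3 -m crank '{"xyz":[[0,0,0.002],[0,0,0.002],[0,0,0]],"angular":[[0,0,0],[0,0,0],[0,0,0]],"grip":[-1,-1,-1]}'| grep -E "pos|wrist"
python3 -m crank '{"xyz":[[0,0,0.002],[0,0,0.002],[0,0,0]],"angular":[[0,0,0],[0,0,0],[0,0,0]],"grip":[-1,-1,-1]}'| grep -E "pos|wrist"
```

```text
ee_pos: [547.2, 129.5, 112.0]
wrist_force: [-0.8, 3.4, -1.4]
ee_pos: [547.4, 129.5, 110.2]
wrist_force: [-1.1, 2.1, 1.5]
ee_pos: [547.6, 129.5, 108.2]
wrist_force: [-0.0, 2.6, 2.3]
```

```bash

python3 -m crank '{"xyz":[[0,0,0.002],[0,0,0.002],[0,0,0]],"angular":[[0,0,0],[0,0,0],[0,0,0]],"grip":[-1,-1,-1]}'| grep -E "pos|wrist"
python3 -m crank '{"xyz":[[0,0,0.002],[0,0,0]],"angular":[[0,0,0],[0,0,0]],"grip":[-1,-1]}'| grep -E "pos|wrist"
```

```text
ee_pos: [547.7, 129.4, 106.3]
wrist_force: [0.8, 0.6, 2.9]
ee_pos: [547.7, 129.4, 105.4]
wrist_force: [1.0, 0.2, 3.8]
```

```bash

python3 -m crank '{"xyz":[[-0.0016,-0.0022,0],[0,0,0]],"angular":[[0,0,0],[0,0,0]],"grip":[-1,-1]}'| grep -E "pos|wrist"
python3 -m crank '{"xyz":[[0,0,0.002],[0,0,0.002],[0,0,0]],"angular":[[0,0,0],[0,0,0],[0,0,0]],"grip":[-1,-1,-1]}'| grep -E "pos|wrist"
python3 -m crank '{"xyz":[[0,0,0.002],[0,0,0]],"angular":[[0,0,0],[0,0,0]],"grip":[-1,-1]}'| grep -E "pos|wrist"
```

```text
ee_pos: [547.8, 128.3, 105.0]
wrist_force: [1.0, 3.7, 2.2]
ee_pos: [548.0, 128.2, 103.2]
wrist_force: [2.5, 1.8, 2.4]
ee_pos: [548.1, 128.1, 102.3]
wrist_force: [2.4, 1.1, 2.8]
```

```bash

python3 -m crank '{"xyz":[[-0.0019,-0.0006,0],[0,0,0]],"angular":[[0,0,0],[0,0,0]],"grip":[-1,-1]}'| grep -E "pos|wrist"
python3 -m crank '{"xyz":[[0,0,0.002],[0,0,0]],"angular":[[0,0,0],[0,0,0]],"grip":[-1,-1]}'| grep -E "pos|wrist"
python3 -m crank '{"xyz":[[0,0,0.002],[0,0,0]],"angular":[[0,0,0],[0,0,0]],"grip":[-1,-1]}'| grep -E "pos|wrist"
```

```text
ee_pos: [548.5, 127.8, 102.1]
wrist_force: [1.4, 4.5, 2.7]
ee_pos: [548.6, 127.6, 101.1]
wrist_force: [2.2, 3.5, 2.4]
ee_pos: [548.8, 127.6, 100.2]
wrist_force: [2.6, 3.2, 2.7]
```

```bash

python3 -m crank '{"xyz":[[-0.0008,0.0004,0.002],[0,0,0]],"angular":[[0,0,0],[0,0,0]],"grip":[-1,-1]}'| grep -E "pos|wrist"
python3 -m crank '{"xyz":[[0,0,0.002],[0,0,0]],"angular":[[0,0,0],[0,0,0]],"grip":[-1,-1]}'| grep -E "pos|wrist"
```

```text
ee_pos: [549.1, 127.6, 99.1]
wrist_force: [2.7, 1.9, 2.2]
ee_pos: [549.2, 127.7, 98.2]
wrist_force: [2.8, 2.9, 2.4]
```

```bash

python3 -m crank '{"xyz":[[-0.0006,0.0004,0.002],[0,0,0]],"angular":[[0,0,0],[0,0,0]],"grip":[-1,-1]}'| grep -E "pos|wrist"
python3 -m crank '{"xyz":[[0,0,0.002],[0,0,0]],"angular":[[0,0,0],[0,0,0]],"grip":[-1,-1]}'| grep -E "pos|wrist"
python3 -m crank '{"xyz":[[0,0,0.002],[0,0,0]],"angular":[[0,0,0],[0,0,0]],"grip":[-1,-1]}'| grep -E "pos|wrist"
```

```text
ee_pos: [549.4, 127.7, 97.0]
wrist_force: [2.8, 1.5, 0.3]
ee_pos: [549.4, 127.7, 96.1]
wrist_force: [1.8, 1.6, 0.9]
ee_pos: [549.4, 127.7, 95.1]
wrist_force: [2.4, 1.5, 0.5]
```

Now on the cylinder and sliding freely, with about 4 mm left to seating.

```bash

python3 -m crank '{"xyz":[[0,0,0.002],[0,0,0.002],[0,0,0]],"angular":[[0,0,0],[0,0,0],[0,0,0]],"grip":[-1,-1,-1]}'| grep -E "pos|wrist"
python3 -m crank '{"xyz":[[0,0,0.001],[0,0,0]],"angular":[[0,0,0],[0,0,0]],"grip":[-1,-1]}'| grep -E "pos|wrist"
```

```text
ee_pos: [549.4, 127.7, 93.1]
wrist_force: [3.4, 1.7, 0.5]
ee_pos: [549.5, 127.8, 92.7]
wrist_force: [2.4, 0.7, 1.2]
```

```bash

python3 -m crank '{"xyz":[[0,0,0.001],[0,0,0]],"angular":[[0,0,0],[0,0,0]],"grip":[-1,-1]}'| grep -E "pos|wrist"
python3 -m crank '{"xyz":[[0,0,0.001],[0,0,0]],"angular":[[0,0,0],[0,0,0]],"grip":[-1,-1]}'| grep -E "pos|wrist"
```

```text
ee_pos: [549.5, 127.7, 92.2]
wrist_force: [2.7, 0.9, 2.0]
ee_pos: [549.5, 127.8, 91.8]
wrist_force: [2.8, -0.2, 2.3]
```

```bash

python3 -m crank '{"xyz":[[0,0,0.001],[0,0,0]],"angular":[[0,0,0],[0,0,0]],"grip":[-1,-1]}'| grep -E "pos|wrist"
python3 -m crank '{"xyz":[[0,0,0.001],[0,0,0]],"angular":[[0,0,0],[0,0,0]],"grip":[-1,-1]}'| grep -E "pos|wrist"
```

```text
ee_pos: [549.7, 127.7, 91.7]
wrist_force: [3.4, -1.0, 4.9]
ee_pos: [549.8, 127.7, 91.6]
wrist_force: [1.8, -0.0, 9.9]
```

```bash

python3 -m crank '{"xyz":[[0,0,0.001],[0,0,0]],"angular":[[0,0,0],[0,0,0]],"grip":[-1,-1]}'| grep -E "pos|wrist"
python3 -m crank '{"xyz":[[0,0,-0.002],[0,0,-0.001],[0,0,0]],"angular":[[0,0,0],[0,0,0],[0,0,0]],"grip":[-1,-1,-1]}' 20
python3 -m crank '{"xyz":[[0,0,0],[0,0,0],[0,0,0],[0,0,0]],"angular":[[0,0,0],[0,0,0],[0,0,0],[0,0,0]],"grip":[1,1,1,1]}'
python3 -m crank '{"xyz":[[0,0,-0.02],[0,0,-0.06],[0,0,-0.06],[0,0,-0.06],[0,0,0]],"angular":[[0,0,0],[0,0,0],[0,0,0],[0,0,0],[0,0,0]],"grip":[1,1,1,1,1]}'
python3 go.py 503.5 -184.5 190
```

```text
ee_pos: [549.9, 127.7, 91.6]
wrist_force: [0.5, -0.6, 13.6]
t: 21.78
ee_pos: [549.6, 127.7, 91.8]
orientation: [0.0, 0.164, 0.986, -0.0]
wrist_force: [3.5, 0.7, 3.2]
grip_width: 23.3
grip_force: 20.0
t: 22.28
ee_pos: [549.2, 127.8, 91.6]
orientation: [-0.0, 0.164, 0.986, -0.0]
wrist_force: [0.1, 1.0, 0.2]
grip_width: 61.4
grip_force: 0.0
t: 22.9
ee_pos: [550.2, 127.8, 194.2]
orientation: [0.002, 0.164, 0.986, 0.0]
wrist_force: [-1.1, 0.0, -0.4]
grip_width: 88.4
grip_force: 0.0
t 22.9 pos [550.1698 127.8455 194.2106] F [-1.0615  0.0153 -0.3904] M [ 0.0394 -0.002   0.0473] w 88.41490097176913 g 0.0
[[-0.9461  0.3237  0.005 ]
 [ 0.3238  0.9461  0.0001]
 [-0.0047  0.0017 -1.    ]]
tool frac [-0.1139 -0.6213  0.0079]
```

```bash

python3 -m crank '{"xyz":[[-0.006,-0.03,0],[-0.016,-0.09,0],[-0.017,-0.095,0],[-0.017,-0.095,0],[-0.017,-0.095,0]],"angular":[[0,0,0],[0,0,0],[0,0,0],[0,0,0],[0,0,0]],"grip":[1,1,1,1,1]}'
python3 -m crank '{"xyz":[[-0.017,-0.095,0],[-0.016,-0.085,0],[-0.007,-0.035,0],[0,0,0],[0,0,0]],"angular":[[0,0,0],[0,0,0],[0,0,0],[0,0,0],[0,0,0]],"grip":[1,1,1,1,1]}'
python3 go.py 503.5 -184.5 87
cat > d.py <<'E'
from h import *
import sys
P=capture("side");Q=capture("top")
a=P["img"][110:210,200:320];b=Q["img"][140:220,100:230]
cv2.imwrite(sys.argv[1],np.vstack([cv2.resize(a,(400,333),interpolation=3),cv2.resize(b,(400,246),interpolation=3)])[:,:,::-1])
for n,C in(("top",Q),("side",P)):
    h=cv2.cvtColor(C["img"],cv2.COLOR_RGB2HSV).astype(int);m=(h[...,0]<18)&(h[...,1]>150)&(h[...,2]>70)
    k,l,s,c=cv2.connectedComponentsWithStats(m.astype(np.uint8))
    for i in range(1,k):
        if s[i,4]>15 and c[i][0]<330:
            print(n,c[i].round(1),s[i],at_z(C,*c[i],60).round(1),at_z(C,*c[i],88).round(1),at_z(C,*c[i],108).round(1),at_d(C,*c[i]))
    for name in("hole_b","drift_mid","bolt_mid"):
        for r in finder.spot_point(name,C)[:4]:
            u,v=pix(r["at"]);print(n,name,round(r["p"],2),round(u,1),round(v,1),at_z(C,u,v,60).round(1),at_z(C,u,v,87).round(1))
    m=h[...,2]<58
    k,l,s,c=cv2.connectedComponentsWithStats(m.astype(np.uint8))
    for i in range(1,k):
        if 10<s[i,4]<60 and 115<c[i][0]<260 and 150<c[i][1]<200: print(n,"dark",c[i].round(1),s[i],at_z(C,*c[i],60).round(1))
E
python3 d.py pics/d1.png
```

```text
t: 23.52
ee_pos: [517.2, -77.8, 190.5]
orientation: [-0.001, 0.164, 0.986, 0.0]
wrist_force: [0.6, 0.1, 0.3]
grip_width: 88.4
grip_force: 0.0
t: 24.15
ee_pos: [502.5, -182.7, 191.4]
orientation: [-0.0, 0.164, 0.987, 0.0]
wrist_force: [0.0, 0.7, -0.0]
grip_width: 88.4
grip_force: 0.0
t 24.15 pos [ 502.4523 -182.6657  191.445 ] F [ 0.0431  0.6587 -0.0276] M [ 0.0213  0.0236 -0.018 ] w 88.35823137012291 g 0.0
[[-0.9464  0.3229 -0.0007]
 [ 0.3229  0.9464  0.0007]
 [ 0.0009  0.0005 -1.    ]]
tool frac [-0.0033 -0.0029  0.2089]
top [202.8 180.8] [199 163   8  37  60] [545.  110.5  60. ] [540.6 106.4  88. ] [537.5 103.5 108. ] [545.02885199 110.46382427  59.90567997]
top [191.3 175.9] [186 171  11  11  90] [555.9 135.2  60. ] [551.2 130.5  88. ] [547.9 127.1 108. ] [547.80890834 127.04305955 108.55143934]
top hole_b 0.74 136.7 169.5 [570.3 252.   60. ] [565.4 244.6  87. ]
top hole_b 0.63 192.6 179.2 [548.6 132.4  60. ] [544.3 127.9  87. ]
top drift_mid 0.94 410.2 230.1 [ 435.8 -332.8   60. ] [ 434.3 -325.7   87. ]
top drift_mid 0.68 404.2 275.0 [ 341.  -316.7   60. ] [ 341.8 -309.9   87. ]

[... 2185 characters left out ...]
23 191   5   5  12] [520.3 277.1  60. ]
side [266.4 167. ] [262 157  10  21 174] [574.9 184.9  60. ] [546.9 129.   88. ] [526.8  89.1 108. ] [542.26659371 119.83839088  92.59031784]
side hole_b 0.97 269.0 177.6 [552.8 129.   60. ] [527.   78.3  87. ]
side hole_b 0.89 248.5 158.9 [559.4 252.2  60. ] [533.2 194.4  87. ]
side drift_mid 0.76 293.4 284.9 [ 403.2 -237.9   60. ] [ 386.1 -267.4   87. ]
side drift_mid 0.7 355.8 338.6 [ 417.4 -383.1   60. ] [ 399.4 -404.3   87. ]
side drift_mid 0.64 266.2 165.5 [578.7 193.   60. ] [551.5 138.6  87. ]
side drift_mid 0.6 280.2 358.4 [ 310.6 -362.8   60. ] [ 298.8 -385.1   87. ]
side bolt_mid 0.61 329.3 238.4 [ 527.5 -154.1   60. ] [ 503.2 -188.5   87. ]
```

View pics/d1.png

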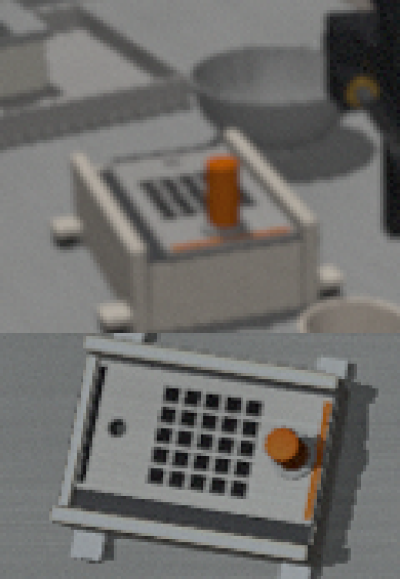

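The drift stands upright and flush in hole_a (side crop (222,190), top crop (290,450)). hole_b is the dark spot at top crop (117,427), about (568.5, 250.2), and it matches the drift axis plus 124 mm. Next I take the bolt.

```bash

python3 -m crank '{"xyz":[[-0.0008,-0.0024,0.02],[0,0,0.06],[0,0,0.06],[0,0,0.05],[0,0,0.019]],"angular":[[0,0,0],[0,0,0],[0,0,0],[0,0,0],[0,0,0]],"grip":[1,1,1,1,1]}'
python3 -m crank '{"xyz":[[0,0,0],[0,0,0],[0,0,0],[0,0,0],[0,0,0]],"angular":[[0,0,0],[0,0,0],[0,0,0],[0,0,0],[0,0,0]],"grip":[-1,-1,-1,-1,-1]}' 40
python3 -m crank '{"xyz":[[0,0,0],[0,0,0],[0,0,0]],"angular":[[0,0,0],[0,0,0],[0,0,0]],"grip":[-1,-1,-1]}' 40
python3 go.py 568.5 250.2 87
```

```text
t: 25.18
ee_pos: [501.9, -184.8, 85.6]
orientation: [-0.001, 0.164, 0.986, 0.001]
wrist_force: [-0.2, -1.1, -0.1]
grip_width: 88.0
grip_force: 0.0
t: 25.8
ee_pos: [502.6, -185.1, 87.5]
orientation: [0.0, 0.164, 0.986, -0.0]
wrist_force: [-0.5, -0.8, -0.3]
grip_width: 40.3
grip_force: 0.0
t: 26.18
ee_pos: [502.5, -185.1, 87.3]
orientation: [-0.0, 0.164, 0.986, 0.0]
wrist_force: [-1.5, 0.0, 0.1]
grip_width: 20.7
grip_force: 40.0
t 26.175 pos [ 502.4898 -185.0757   87.2567] F [-1.5132  0.0309  0.0861] M [-0.0132  0.0338  0.0029] w 20.710446578815418 g 39.9999768845737
[[-0.9461  0.3239 -0.    ]
 [ 0.3239  0.9461  0.    ]
 [ 0.      0.     -1.    ]]
tool frac [0.157  0.8664 0.0005]
```

```bash

python3 -m crank '{"xyz":[[0,0,-0.02],[0,0,-0.06],[0,0,-0.06],[0,0,-0.06],[0,0,-0.016]],"angular":[[0,0,0],[0,0,0],[0,0,0],[0,0,0],[0,0,0]],"grip":[-1,-1,-1,-1,-1]}'
python3 -m crank '{"xyz":[[0.005,0.03,0],[0.014,0.08,0],[0.016,0.09,0],[0.016,0.09,0],[0.016,0.09,0]],"angular":[[0,0,0],[0,0,0],[0,0,0],[0,0,0],[0,0,0]],"grip":[-1,-1,-1,-1,-1]}'
python3 -m crank '{"xyz":[[0.016,0.09,0],[0.016,0.09,0],[0.016,0.09,0],[0.016,0.09,0],[0.014,0.075,0]],"angular":[[0,0,0],[0,0,0],[0,0,0],[0,0,0],[0,0,0]],"grip":[-1,-1,-1,-1,-1]}'
python3 -m crank '{"xyz":[[0.008,0.04,0],[0,0,0],[0,0,0]],"angular":[[0,0,0],[0,0,0],[0,0,0]],"grip":[-1,-1,-1]}'
python3 go.py 568.5 250.2 120
python3 - <<'E'
from h import *
P=capture("side");cv2.imwrite("pics/b1.png",cv2.resize(P["img"][80:200,180:320],(700,600),interpolation=3)[:,:,::-1])
E
```

```text
t: 26.8
ee_pos: [502.9, -185.3, 197.2]
orientation: [0.002, 0.164, 0.986, -0.001]
wrist_force: [-1.1, -0.4, -1.4]
grip_width: 21.3
grip_force: 40.0
t: 27.42
ee_pos: [531.7, 8.0, 193.8]
orientation: [-0.001, 0.164, 0.986, 0.0]
wrist_force: [0.7, -0.6, -1.0]
grip_width: 20.6
grip_force: 40.0
t: 28.05
ee_pos: [564.8, 226.5, 193.5]
orientation: [-0.001, 0.164, 0.987, -0.0]
wrist_force: [0.3, -0.4, -1.2]
grip_width: 20.4
grip_force: 40.0
t: 28.42
ee_pos: [568.4, 243.1, 194.9]
orientation: [-0.0, 0.165, 0.986, -0.0]
wrist_force: [-0.1, -0.6, -0.0]
grip_width: 21.0
grip_force: 40.0
t 28.425 pos [568.435  243.1199 194.9293] F [-0.0557 -0.5782 -0.0416] M [-0.0222 -0.0036 -0.0264] w 20.95308573047124 g 39.99999599531293
[[-0.9458  0.3247 -0.0008]
 [ 0.3247  0.9458 -0.0005]
 [ 0.0006 -0.0007 -1.    ]]
tool frac [0.0044 0.0135 0.1499]
```

View pics/b1.png

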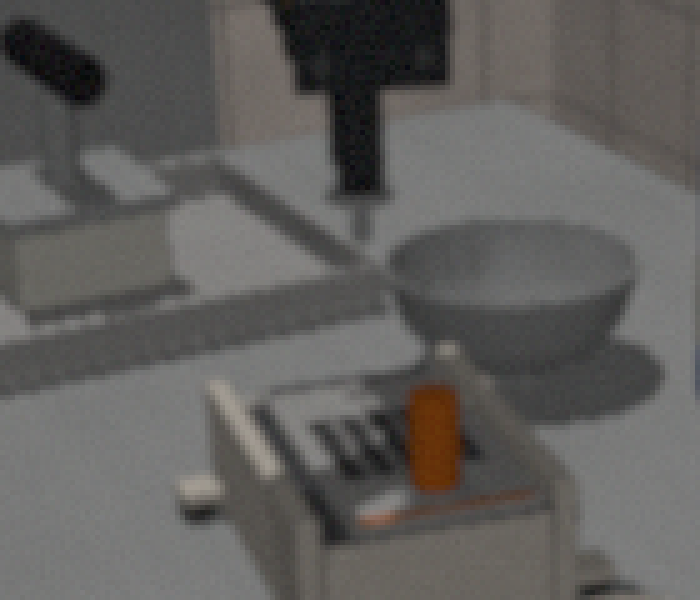

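The bolt hangs upright from the fingers, foot at crop (361,238), i.e. px (252.2,127.6). I check its axis against the TCP before lowering.

```bash
python3 - <<'E'
from h import *
P=capture("side")
print(at_z(P,252,118.7,165.6),at_z(P,252.2,127.6,141.6),at_z(P,266.4,167,87))
E
python3 -m crank '{"xyz":[[0.002,0.007,0.02],[0.0024,0.0065,0.06],[0,0,0.04],[0,0,0.01],[0,0,0]],"angular":[[0,0,0],[0,0,0],[0,0,0],[0,0,0],[0,0,0]],"grip":[-1,-1,-1,-1,-1]}'
python3 go.py 568.5 250.2 120
```

```text
[569.82844684 242.75772336 165.6       ] [571.26352351 247.0056435  141.6       ] [547.92532878 130.92520991  87.        ]
t: 29.15
ee_pos: [568.8, 251.1, 130.3]
orientation: [0.0, 0.164, 0.986, 0.0]
wrist_force: [-0.1, 0.6, -1.3]
grip_width: 21.0
grip_force: 40.0
t 29.15 pos [568.8069 251.1312 130.3423] F [-0.1487  0.6329 -1.3185] M [-0.0173 -0.0264  0.0466] w 21.014592104885242 g 40.000038631260395
[[-0.946   0.3241  0.0001]
 [ 0.3241  0.946   0.    ]
 [-0.0001  0.     -1.    ]]
tool frac [-0.     -0.002   0.0207]
```

```bash

python3 -m crank '{"xyz":[[-0.0005,-0.0015,0.01],[0,0,0.01],[0,0,0.006],[0,0,0]],"angular":[[0,0,0],[0,0,0],[0,0,0],[0,0,0]],"grip":[-1,-1,-1,-1]}'| grep -E "pos|wrist"
python3 -m crank '{"xyz":[[0,0,0.003],[0,0,0.002],[0,0,0]],"angular":[[0,0,0],[0,0,0],[0,0,0]],"grip":[-1,-1,-1]}'| grep -E "pos|wrist"
python3 -m crank '{"xyz":[[0,0,0.002],[0,0,0]],"angular":[[0,0,0],[0,0,0]],"grip":[-1,-1]}'| grep -E "pos|wrist"
```

```text
ee_pos: [568.6, 250.5, 117.0]
wrist_force: [-0.5, 0.4, -0.1]
ee_pos: [568.6, 250.5, 114.7]
wrist_force: [0.0, -0.7, -0.7]
ee_pos: [568.6, 250.5, 113.7]
wrist_force: [-0.2, -0.5, -1.6]
```

```bash

python3 -m crank '{"xyz":[[0,0,0.002],[0,0,0]],"angular":[[0,0,0],[0,0,0]],"grip":[-1,-1]}'| grep -E "pos|wrist"
python3 -m crank '{"xyz":[[0,0,0.002],[0,0,0]],"angular":[[0,0,0],[0,0,0]],"grip":[-1,-1]}'| grep -E "pos|wrist"
python3 -m crank '{"xyz":[[0,0,0.002],[0,0,0]],"angular":[[0,0,0],[0,0,0]],"grip":[-1,-1]}'| grep -E "pos|wrist"
```

```text
ee_pos: [568.6, 250.5, 112.7]
wrist_force: [-0.1, 0.0, -1.2]
ee_pos: [568.6, 250.5, 111.6]
wrist_force: [0.6, -0.2, 0.0]
ee_pos: [568.6, 250.5, 110.7]
wrist_force: [-0.7, 0.6, -0.5]
```

The nose has entered the plate hole (foot about 2.5 mm below the top), so I continue.

```bash

python3 -m crank '{"xyz":[[0,0,0.002],[0,0,0]],"angular":[[0,0,0],[0,0,0]],"grip":[-1,-1]}'| grep -E "pos|wrist"
python3 -m crank '{"xyz":[[0,0,0.002],[0,0,0]],"angular":[[0,0,0],[0,0,0]],"grip":[-1,-1]}'| grep -E "pos|wrist"
python3 -m crank '{"xyz":[[0,0,0.002],[0,0,0]],"angular":[[0,0,0],[0,0,0]],"grip":[-1,-1]}'| grep -E "pos|wrist"
```

```text
ee_pos: [568.6, 250.5, 109.8]
wrist_force: [-0.4, 1.2, 0.8]
ee_pos: [568.6, 250.6, 108.9]
wrist_force: [-2.0, 0.1, 2.4]
ee_pos: [568.4, 250.5, 107.4]
wrist_force: [-1.4, 1.9, -0.6]
```

```bash

python3 -m crank '{"xyz":[[0,0,0.002],[0,0,0]],"angular":[[0,0,0],[0,0,0]],"grip":[-1,-1]}'| grep -E "pos|wrist"
python3 -m crank '{"xyz":[[0,0,0.002],[0,0,0]],"angular":[[0,0,0],[0,0,0]],"grip":[-1,-1]}'| grep -E "pos|wrist"
python3 -m crank '{"xyz":[[0,0,0.002],[0,0,0]],"angular":[[0,0,0],[0,0,0]],"grip":[-1,-1]}'| grep -E "pos|wrist"
```

```text
ee_pos: [568.5, 250.5, 106.5]
wrist_force: [-2.2, 1.9, -0.3]
ee_pos: [568.6, 250.5, 105.6]
wrist_force: [-1.8, 1.7, -0.1]
ee_pos: [568.7, 250.5, 104.7]
wrist_force: [-2.1, 1.7, -0.4]
```

```bash

python3 -m crank '{"xyz":[[0.001,0.0004,0.002],[0,0,0]],"angular":[[0,0,0],[0,0,0]],"grip":[-1,-1]}'| grep -E "pos|wrist"
python3 -m crank '{"xyz":[[0,0,0.002],[0,0,0.002],[0,0,0]],"angular":[[0,0,0],[0,0,0],[0,0,0]],"grip":[-1,-1,-1]}'| grep -E "pos|wrist"
python3 -m crank '{"xyz":[[0,0,0.002],[0,0,0.002],[0,0,0]],"angular":[[0,0,0],[0,0,0],[0,0,0]],"grip":[-1,-1,-1]}'| grep -E "pos|wrist"
```

```text
ee_pos: [568.4, 250.7, 103.6]
wrist_force: [-0.6, 1.2, 0.0]
ee_pos: [568.3, 250.8, 101.6]
wrist_force: [-0.9, -0.0, -1.9]
ee_pos: [568.2, 250.8, 99.6]
wrist_force: [0.2, 0.0, -0.7]
```

Foot is at about 46, inside the frame hole. Home is expected at TCP of about 91.3.

```bash

python3 -m crank '{"xyz":[[0,0,0.003],[0,0,0.003],[0,0,0]],"angular":[[0,0,0],[0,0,0],[0,0,0]],"grip":[-1,-1,-1]}'| grep -E "pos|wrist"
python3 -m crank '{"xyz":[[0,0,0.003],[0,0,0.003],[0,0,0]],"angular":[[0,0,0],[0,0,0],[0,0,0]],"grip":[-1,-1,-1]}'| grep -E "pos|wrist"
python3 -m crank '{"xyz":[[0,0,0.002],[0,0,0.002],[0,0,0]],"angular":[[0,0,0],[0,0,0],[0,0,0]],"grip":[-1,-1,-1]}'| grep -E "pos|wrist"
```

```text
ee_pos: [568.2, 250.8, 96.6]
wrist_force: [-1.4, 0.3, -0.7]
ee_pos: [568.2, 250.8, 93.6]
wrist_force: [-0.5, 0.4, -1.2]
ee_pos: [568.2, 250.8, 91.7]
wrist_force: [-1.1, 0.3, -1.4]
```

```bash

python3 -m crank '{"xyz":[[0,0,0.001],[0,0,0]],"angular":[[0,0,0],[0,0,0]],"grip":[-1,-1]}'| grep -E "pos|wrist"
python3 -m crank '{"xyz":[[0,0,0.001],[0,0,0]],"angular":[[0,0,0],[0,0,0]],"grip":[-1,-1]}'| grep -E "pos|wrist"
```

```text
ee_pos: [568.2, 250.8, 91.3]
wrist_force: [-0.3, -0.0, 0.1]
ee_pos: [568.3, 250.8, 91.2]
wrist_force: [-1.8, -0.1, 4.3]
```

Seating. I press a little more, then relieve the force, release and rise.

```bash

python3 -m crank '{"xyz":[[0,0,0.001],[0,0,0.001],[0,0,0]],"angular":[[0,0,0],[0,0,0],[0,0,0]],"grip":[-1,-1,-1]}'| grep -E "pos|wrist"
python3 -m crank '{"xyz":[[0,0,-0.002],[0,0,-0.001],[0,0,0]],"angular":[[0,0,0],[0,0,0],[0,0,0]],"grip":[-1,-1,-1]}' 20| grep -E "pos|wrist"
python3 -m crank '{"xyz":[[0,0,0],[0,0,0],[0,0,0],[0,0,0]],"angular":[[0,0,0],[0,0,0],[0,0,0],[0,0,0]],"grip":[1,1,1,1]}'| grep -E "pos|wrist|width"
python3 -m crank '{"xyz":[[0,0,-0.02],[0,0,-0.06],[0,0,-0.06],[0,0,-0.06],[0,0,-0.02]],"angular":[[0,0,0],[0,0,0],[0,0,0],[0,0,0],[0,0,0]],"grip":[1,1,1,1,1]}'
python3 -m crank '{"xyz":[[-0.02,-0.08,0],[-0.02,-0.1,0],[-0.02,-0.1,0],[-0.02,-0.1,0],[-0.02,-0.1,0]],"angular":[[0,0,0],[0,0,0],[0,0,0],[0,0,0],[0,0,0]],"grip":[1,1,1,1,1]}'
python3 -m crank '{"xyz":[[-0.02,-0.1,0],[0,-0.04,0],[0,0,0],[0,0,0]],"angular":[[0,0,0],[0,0,0],[0,0,0],[0,0,0]],"grip":[1,1,1,1]}'
python3 d.py pics/end.png | grep -vE "dark"
```

```text
ee_pos: [568.8, 250.8, 91.1]
wrist_force: [-3.7, -1.1, 10.9]
ee_pos: [568.6, 250.8, 91.2]
wrist_force: [2.3, 0.4, 2.5]
ee_pos: [568.2, 250.8, 91.2]
wrist_force: [0.6, 0.5, -0.6]
grip_width: 59.2
t: 37.02
ee_pos: [568.7, 250.9, 203.6]
orientation: [0.002, 0.164, 0.986, 0.001]
wrist_force: [-0.5, -0.2, -0.4]
grip_width: 88.1
grip_force: 0.0
t: 37.65
ee_pos: [537.2, 6.1, 200.8]
orientation: [-0.0, 0.164, 0.986, 0.0]
wrist_force: [0.4, -0.2, -0.4]
grip_width: 88.1
grip_force: 0.0
t: 38.15
ee_pos: [524.7, -61.1, 201.0]
orientation: [-0.0, 0.164, 0.986, 0.0]
wrist_force: [-0.7, 0.6, 0.3]
grip_width: 87.8
grip_force: 0.0
top [203.  179.8] [199 162   8  37  60] [547.2 110.   60. ] [542.8 106.   88. ] [539.6 103.1 108. ] [547.16525796 109.98797354  60.35796406]
top [191.4 175.4] [186 170  12  11  92] [556.9 134.9  60. ] [552.2 130.2  88. ] [548.9 126.9 108. ] [548.46896193 126.47484637 110.50064476]
top hole_b 0.93 139.7 170.8 [567.4 245.5  60. ] [562.6 238.2  87. ]
top hole_b 0.89 193.2 181.7 [543.2 131.   60. ] [539.  126.6  87. ]
top drift_mid 0.96 342.8 233.9 [ 428.7 -188.7   60. ] [ 427.
[... 333 characters left out ...]
1 179.6 [548.1 186.8  60. ] [543.8 181.   87. ]
side [266.9 167.1] [262 157  10  21 174] [575.5 183.5  60. ] [547.4 127.7  88. ] [527.4  87.8 108. ] [543.42944813 119.6896801   91.99681818]
side hole_b 0.95 267.0 181.6 [539.1 112.8  60. ] [514.1  63.1  87. ]
side hole_b 0.6 249.8 160.0 [559.2 243.9  60. ] [533.  186.6  87. ]
side drift_mid 0.8 353.1 339.4 [ 413.3 -382.4   60. ] [ 395.5 -403.6   87. ]
side drift_mid 0.78 293.0 286.7 [ 400.4 -241.5   60. ] [ 383.4 -270.8   87. ]
side drift_mid 0.61 281.4 358.0 [ 312.3 -363.    60. ] [ 300.4 -385.3   87. ]
side drift_mid 0.6 266.5 164.8 [581.2 196.2  60. ] [553.8 141.7  87. ]
side bolt_mid 0.7 250.4 148.0 [595.1 315.3  60. ] [566.9 253.9  87. ]
```

View pics/end.png

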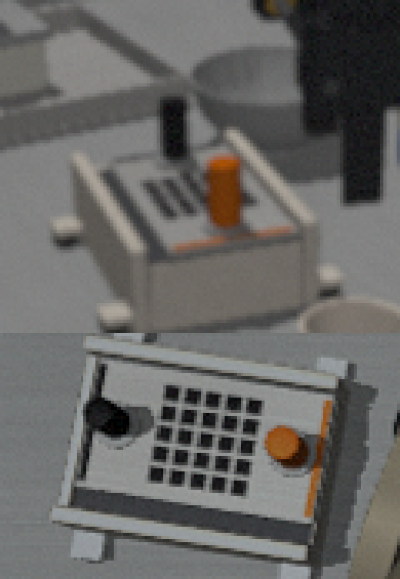

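Both pins stand upright and seated: the drift at top crop (290,450), the bolt at (110,417). The gripper is open and clear of everything.

```bash
python3 -c "
from cell import robot
print(robot.hand_in())"
```

```text
the job is handed in; nothing more can be done
None
```

The job is handed in: the drift is seated flush in the larger hole and the bolt is fully home in the smaller one. At each check, wrist readings stayed under about 15 N. It took about 38 s, and the gripper is open and clear of everything.

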